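# Load the grill skewer and hold the jog dial on full

## Robot

A 7-joint arm with a two-finger parallel gripper is mounted at the origin on the work surface. World frame = base frame: x ahead of the robot, y to its left, z up, the work surface at z = 0. Lengths are in m, angles in rad, forces in N, time in s.
With the tool pointing down it reaches from about 0.425 to 0.925 m from the base axis. Payload 6.8 kg.
Tool frame: the origin (TCP) lies on the centre line of the jaws, within the pads' length; the fingertips stand bot.finger_overhang ahead of it and the grasp point (between the pads) lies 3 mm ahead of it (bot.finger_overhang is the distance from the TCP to the fingertips, in m); z points along the fingers, y is the direction in which the jaws open and shut (so a half turn about z gives the same grasp; the last joint's range is limited). The gripper opens to 85 mm and grips with 20 to 120 N. Pads are 22 mm wide; open, the fingers measure 114 mm over their backs; the gripper's body (76 mm by 85 mm) begins 54 mm behind the grasp point. The pads swing forward as they close: fully open they stand 13 mm farther back than shut.
Start: joints at [-1.266, 0.477, 0.022, 1.555, -0.011, 1.109, -0.083], TCP at [0.271, 0.618, 0.253] pointing down, gripper open.
Joint ranges: [-2.96, 2.96], [-0.34, 2.1], [-1.41, 1.46], [0.24, 2.44], [-1.37, 4.51], [0.17, 1.92], [-2.96, 2.96]. Speed limits (rad/s): [2.39, 2.39, 3.14, 3.14, 3.14, 3.14, 3.14].

## Interface

Orientations are given as a unit quaternion [w, x, y, z].
In Python, from station import bot gives the robot as it stands.
- The arm moves only by the tool drive_tool, never from a script. Its argument "increments" is text: rows parted by semicolons, each of 4 numbers parted by spaces: the shift along the world's x, y, z in m, then the turn about the world's z in rad. In form: tx ty tz spin; .... A call has 1 to 12 rows; each row shifts and turns the commanded pose from where the row before left it; what a row does not reach is not made up. A row lasts 1/12 s, in which the tool goes at most 41.7 mm and 7.16 degrees, less where a joint would pass 70% of its speed; a pose out of reach is approached as far as the arm can. A call is refused whole if a number of a shift passes 0.0417 or a number of a turn 0.125, either way. A call with a gripper value outside its range is refused whole. "grip" is the opening, from 0 (shut) to 1 (fully open), set as the call begins (left out, the last holds). The fingers move at their own pace and stop on an object; "squeeze" is the grip in N (left out, the last holds). Time passes only in rows, so rows that do not move let the fingers close. It gives the time, the measured TCP pose, the force and the opening at its end, in the units of the state.
- bot.get_obs(): the state, without advancing time (a new reading comes with each control period).
- bot.read_camera(name): name is "scene" or "side" or "wrist"; returns the picture (480x640x3 uint8, red, green, blue); there is no depth.
- bot.calibration(name): a dict with "fx", "fy", "cx", "cy" (pixels), "camera_from_world" (4x4, takes a point from world to camera coordinates). Camera axes: x right, y down, z forward; pixel columns grow to the right and rows downward; lengths in m; the calibration is good to about 2 mm. A picture is of the moment at which its call begins: read the wrist's pose just before it. calibration takes no time and is no camera call; for the wrist camera it gives the pose at the moment of the call.
- bot.hand_in(): hands the job in, once; it reports no verdict.
The state is a dict: "t": time; "q": joint angles; "joint_vel": joint speeds; "joint_torque": joint torques, N m; "eef_pos": TCP position; "tool_rot": TCP orientation; "contact_force": force on the tool from outside, world axes, zero at the start; "torque": the same for the moment, N m; "gripper_width": opening from 0.0 (shut) to 1.0 (fully open).
Only numpy, scipy, OpenCV 4.12 (cv2) and the standard library are available. Lean on these libraries where they do the work, as an engineer would, in place of code of your own. Each camera call takes 0.05 s, during which the arm holds its last target.

## Task

Load the skewer into the table grill: lay its pointed end in the open V cradle and, with the dial still off, push its geared end down past the sprung jaw until the rod sits fully home in the fork clip with the jaw closed over it. Then let go of the skewer, turn the spring-return jog dial on the motor housing clockwise past its first and second clicks to the third (full speed), and finish while still holding the dial there with the gripper. Leave everything else on the counter where it stands.

Things in the scene. Friction and masses are not known exactly. Their poses are not given: they have to be found in the camera images.
- grill: Table-top skewer grill, fixed, 350 mm long, 160 deep. Origin on the counter under the skewer line; its y axis runs along that line to the motor end, z up. In y (mm): V cradle plate at -118; drip pan -110 to +76, 52 high; fork clip +81 to +103; gap for the gear over a pinion +103 to +132; grey motor housing +132 to +222, x +-69, 105 high, dial on top. Nothing turns or heats here.
- skewer: Loose round steel rod, 10 mm thick, 286 long, 0.2 to 0.33 kg. Origin on its axis; y runs along the rod to the gear. In y (mm): point -154; stop disc 36 across, 4 thick at -100; gear 36 across, 10 thick at +117; rod end +132; bare rod -98 to +112; balances near +18. Starts lying on disc and gear, axis 18 mm up. To lie with its y along the grill's y: gear in the gap, disc on the pan side of the V.
- skewer_neck (a point): Point on the skewer's axis 92 mm from its origin towards the gear: the stretch of rod that goes into the fork clip. Axes as the skewer's.
- skewer_rest (a point): Point on the skewer's axis 118 mm from its origin towards the point: the stretch that lies in the V cradle. Axes as the skewer's.
- clip_seat (a point): Rod axis when home in the fork clip: grill x 0, y +92 mm, 100 mm above the counter; axes as the grill's. Clip: two upright fork plates with a slot 12 mm wide in x, open on top, floor at 95 mm; the far lead-in rises to 134 mm, the sprung jaw stands on the -x side between the plates. A rod laid in the mouth rests on the jaw's ramp with its axis about 19 mm higher until pushed down.
- cradle_seat (a point): Rod axis at the bottom of the open 90 degree V cradle: grill x 0, y -118 mm, 100 mm above the counter; axes as the grill's. The V's arms rise to 117 mm and its mouth is 48 mm wide; the notch is 8 mm long in y.
- jaw (a joint): Swing of the sprung hinged jaw, rad: 0 closed, growing as it is pushed out to the grill's -x, at most 0.5. Pivot at grill x -14, 60 mm up; nose just over a seated rod (underside 106.5 mm), ramp above it, thumb tab 142 mm up. A rod pushed straight down the ramp swings it out 0.1 rad, then it snaps back over the rod. Takes about 6 to 14 N on the rod beside the clip; the skewer's weight is not enough.
- dial (a joint): Angle of the black spring-return jog dial on the motor housing, rad, growing clockwise seen from above: 0 off; soft clicks (detents) at 0.45 slow, 0.90 medium and 1.35 full speed, the third; end stop 1.40. Beyond 1.22 counts as third. A spring turns it back to 0 over the clicks from anywhere as soon as it is not held; turning it takes up to 0.2 N m, holding it at the third about 0.17.
- dial_grip (a point): Point on the dial's upright axis (grill x 0, y +177 mm), 131 mm above the counter, half way up its wing: a bar 56 mm long, 12 thick, 27 high (117 to 144 mm above the counter) on a disc 56 mm across. Turns with the dial; its x axis lies along the wing. At off it has the grill's axes, the white line at the -x end.
- tub: Bystander: open lime green plastic tub, 150 x 200 mm, 85 mm high, on the counter's left. Origin under its centre.
- spoon_rest: Bystander: white ceramic spoon rest, a round dish 104 mm across and 18 mm high with a flat tongue to its local -x. Origin under the dish's centre.
- scoop: Bystander: wooden scoop lying down, cup 52 mm across and 70 mm long towards its local +x, round handle 105 mm long to -x. Origin on the counter under the cup's closed end.
- glass_pot: Bystander: small glass storage pot with a wooden lid, 74 mm across, 68 mm high. Origin under its centre.
- mug: Bystander: blue-glazed mug, 82 mm across, 95 mm high. Origin under its centre.
- pepper_mill: Bystander: turned dark wooden pepper mill, 58 mm across, 150 mm high. Origin under its centre.

How it is judged:
On the way, in this order (a step that is already met when the one before it is completed fails the run):
1. the skewer lies home in the fork clip with the jaw closed over it and in the V cradle, the dial still off (z of skewer_neck in the frame of clip_seat between -0.003 and 0.003 m and x of skewer_neck in the frame of clip_seat between -0.004 and 0.004 m and y of skewer_neck in the frame of clip_seat between -0.014 and 0.014 m and z of skewer_rest in the frame of cradle_seat between -0.004 and 0.004 m and x of skewer_rest in the frame of cradle_seat between -0.005 and 0.005 m and value of joint jaw below 0.03 rad and value of joint dial below 0.2 rad), for 0.3 s.
2. the dial is turned past its two clicks to the third position by the gripper (value of joint dial above 1.22 rad and contact force between the fingers and dial above 1 N), for 0.5 s.
At the end, for the whole second after the job is handed in: Skewer home: neck within 3 mm in height, 4 mm across, 14 mm along of the clip seat, other end within 4 to 5 mm of the cradle seat, jaw closed (under 0.03 rad), robot off the skewer. The gripper holds the dial still beyond 1.22 rad with over 1 N (all of step 2 and z of skewer_neck in the frame of clip_seat between -0.003 and 0.003 m and x of skewer_neck in the frame of clip_seat between -0.004 and 0.004 m and y of skewer_neck in the frame of clip_seat between -0.014 and 0.014 m and z of skewer_rest in the frame of cradle_seat between -0.004 and 0.004 m and x of skewer_rest in the frame of cradle_seat between -0.005 and 0.005 m and value of joint jaw below 0.03 rad and velocity of joint dial below 0.3 rad/s and contact force between each of the arm, the fingers and skewer below 0.3 N); the arm keeps its last pose, push and grip.
It fails at once if a bystander on the counter is shifted by more than 30 mm (distance of any of tub, spoon_rest, scoop, glass_pot, mug, pepper_mill from where it was at the start of the episode above 0.03 m).
It also fails if it takes over 58 s, if anything falls off the work surface, if the arm or the gripper's body presses on something with over 40 N, if the wrist force passes 120 N, or if a joint passes its speed limit or range.

## Working session

There is one attempt and no reset: what is moved stays moved. The work goes in short steps, Python scripts to look and compute and a tool call to move; the robot and the scene stay as the last step left them, time stands still between calls to the robot, and variables do not carry over. Pictures are saved under pics/ and viewed, and the job is handed in when it is done.

Besides the shell and the picture viewer there is one more tool, called after ">>>" by a JSON object that holds its "api" and its "payload". drive_tool: Moves the arm, as the interface text tells. Its arguments: {"type":"object","properties":{"increments":{"type":"string"},"grip":{"type":"number"},"squeeze":{"type":"number"}},"required":["increments"]}

```bash
mkdir -p pics; ls; python3 - <<'E'
from station import bot
import cv2,numpy as np
np.set_printoptions(precision=4,suppress=True)
o=bot.get_obs();print(o)
print(bot.finger_overhang)
for n in ["scene","side","wrist"]:
    c=bot.calibration(n);print(n,c)
    im=bot.read_camera(n);cv2.imwrite(f"pics/{n}0.png",im[:,:,::-1])
E
```

```text
pics
{'t': 0.0, 'q': array([-1.2661,  0.4778,  0.0223,  1.5565, -0.0115,  1.1093, -0.0831]), 'joint_vel': array([ 0.0011, -0.0009,  0.0005, -0.0025,  0.0007,  0.0006, -0.0012]), 'joint_torque': array([  0.0001, -59.6454,   1.6083, -28.1201,   0.0126,   0.0093,
         0.    ]), 'eef_pos': array([0.2706, 0.6178, 0.2523]), 'tool_rot': array([-0.0001,  0.2049,  0.9788, -0.0009]), 'contact_force': array([ 0.3157,  0.1195, -0.3695]), 'torque': array([-0.007 , -0.0001,  0.0452]), 'gripper_width': 1.001946455358697}
0.022
scene {'fx': 545.0209563501776, 'fy': 545.0209563501776, 'cx': 313.46490695961285, 'cy': 236.1973168793369, 'camera_from_world': array([[-0.434 ,  0.9007, -0.0182,  0.2636],
       [ 0.6484,  0.2983, -0.7004, -0.2728],
       [-0.6254, -0.3158, -0.7135,  2.1056],
       [ 0.    ,  0.    ,  0.    ,  1.    ]])}
side {'fx': 552.375370462698, 'fy': 552.375370462698, 'cx': 320.50744929061756, 'cy': 243.83543136238387, 'camera_from_world': array([[ 0.8478, -0.5302, -0.0086, -0.5141],
       [-0.307 , -0.4775, -0.8233,  0.2387],
       [ 0.4324,  0.7006, -0.5676,  1.2309],
       [ 0.    ,  0.    ,  0.    ,  1.    ]])}
wrist {'fx': 356.58941324494873, 'fy': 356.58941324494873, 'cx': 318.81058473801096, 'cy': 243.08721457869083, 'camera_from_world': array([[ 0.4014,  0.9159, -0.0013, -0.6747],
       [ 0.8706, -0.3811,  0.3111, -0.0415],
       [ 0.2844, -0.126 , -0.9504,  0.3813],
       [ 0.    ,  0.    ,  0.    ,  1.    ]])}
```

View pics/scene0.png

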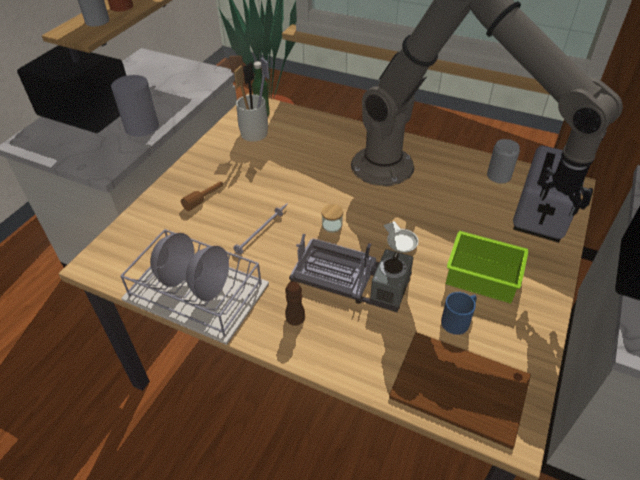

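View pics/side0.png

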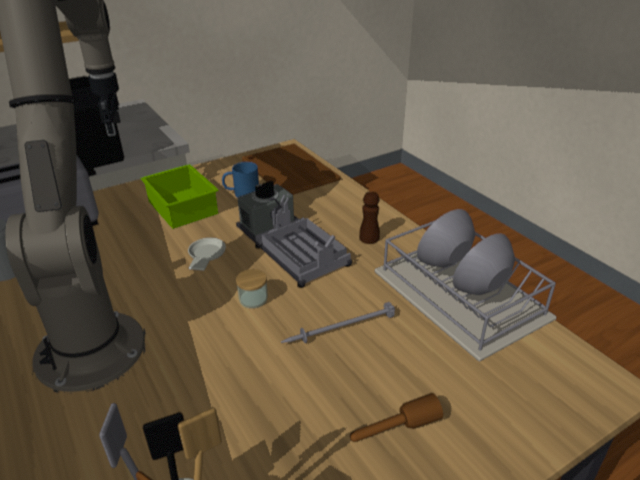

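View pics/wrist0.png

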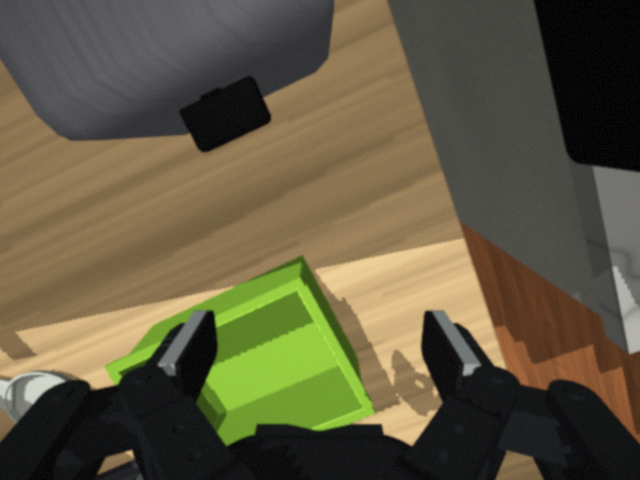

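The scene view (0) shows the skewer at about (238,247)–(285,210), the grill pan at (340,270) and the motor at (392,280). In the side view the skewer runs from (288,340) to (390,312). I'll zoom in on both.

```bash
python3 - <<'E'
import cv2
a=cv2.imread("pics/scene0.png");b=cv2.imread("pics/side0.png")
cv2.imwrite("pics/z1.png",cv2.resize(a[190:320,220:420],None,fx=4,fy=4,interpolation=cv2.INTER_CUBIC))
cv2.imwrite("pics/z2.png",cv2.resize(b[165:355,220:410],None,fx=3.1,fy=3.1,interpolation=cv2.INTER_CUBIC))
E
```

```text
(no output)
```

View pics/z1.png

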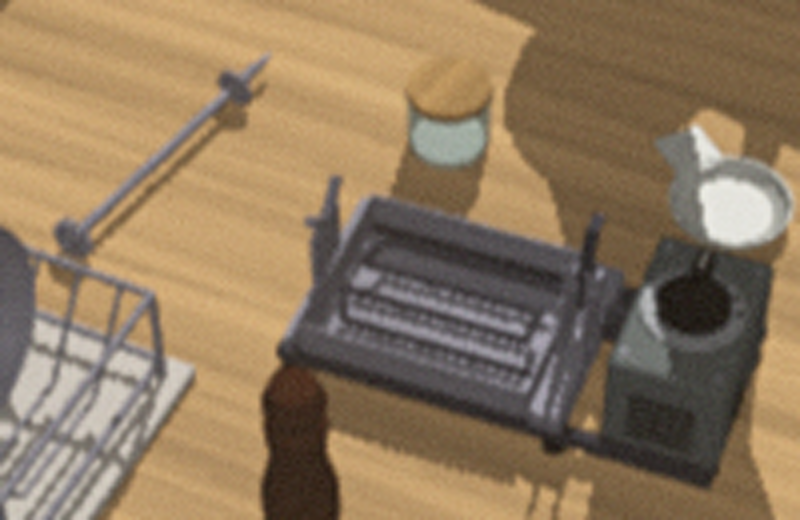

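View pics/z2.png

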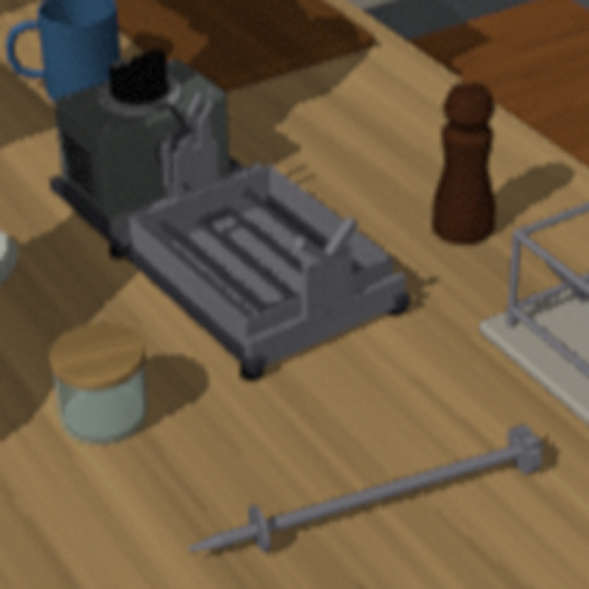

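```bash
cat > h.py <<'E'
import numpy as np,cv2
from station import bot
np.set_printoptions(precision=4,suppress=True)
def ray(c,uv):
    M=np.array(c["camera_from_world"]);R=M[:3,:3];o=-R.T@M[:3,3]
    d=R.T@np.array([(uv[0]-c["cx"])/c["fx"],(uv[1]-c["cy"])/c["fy"],1.]);return o,d/np.linalg.norm(d)
def plane(c,uv,z):
    o,d=ray(c,uv);return o+d*(z-o[2])/d[2]
def tri(*cu):
    A=np.zeros((3,3));b=np.zeros(3);L=[]
    for c,uv in cu:
        o,d=ray(c,uv);P=np.eye(3)-np.outer(d,d);A+=P;b+=P@o;L.append((P,o))
    x=np.linalg.solve(A,b);return x,[round(float(np.linalg.norm(P@(x-o))*1000),1) for P,o in L]
def proj(c,p):
    q=np.array(c["camera_from_world"])@np.r_[p,1];return np.array([c["fx"]*q[0]/q[2]+c["cx"],c["fy"]*q[1]/q[2]+c["cy"]])
E
python3 - <<'E'
from h import *
a=bot.calibration("scene");b=bot.calibration("side")
for n,p,q,z in [("dialtop",(393.3,264),(264,187),.131),("point",(286.75,204),(282.3,341.8),.018),("disc",(278.75,211.75),(303.9,335),.018),("gear",(238,249),(389.4,310.8),.018)]:
    print(n,tri((a,p),(b,q)),plane(a,p,z),plane(b,q,z))
E
```

```text
dialtop (array([0.5723, 0.244 , 0.1308]), [1.9, 1.9]) [0.5745 0.2431 0.131 ] [0.5715 0.2461 0.131 ]
point (array([ 0.3671, -0.2216,  0.0183]), [1.0, 1.0]) [ 0.3658 -0.2213  0.018 ] [ 0.3677 -0.2223  0.018 ]
disc (array([ 0.4169, -0.2285,  0.0194]), [2.5, 2.5]) [ 0.4132 -0.228   0.018 ] [ 0.419  -0.2296  0.018 ]
gear (array([ 0.6289, -0.2663,  0.0183]), [2.8, 2.8]) [ 0.6266 -0.2647  0.018 ] [ 0.6309 -0.2683  0.018 ]
```

Triangulated heights agree with expectation (skewer axis 18–19 mm, dial about 131 mm, disc to gear 217 mm). Next I'll move over the grill for a close wrist view.

>>> {"api": "drive_tool", "payload": {"increments": "0.019 -0.033 0.008 -0.1;0.019 -0.033 0.008 -0.1;0.019 -0.033 0.008 -0.1;0.019 -0.033 0.008 -0.1;0.019 -0.033 0.008 -0.1;0.019 -0.033 0.008 -0.1;0.019 -0.033 0.008 -0.1;0.019 -0.033 0.008 -0.1;0.019 -0.033 0.008 -0.1;0.019 -0.033 0.008 -0.1;0.019 -0.033 0.008 -0.1;0.019 -0.033 0.008 -0.1", "grip": 1}}

```text
t: 1.15
eef_pos: [0.4992, 0.2205, 0.3497]
tool_rot: [-0.0, 0.723, 0.69, 0.0]
contact_force: [1.2, 0.1, -0.7]
gripper_width: 1.0
```

```bash
cat > snap.py <<'E'
import sys,json
from h import *
n=sys.argv[1];cam=sys.argv[2] if len(sys.argv)>2 else "wrist"
c=bot.calibration(cam);im=bot.read_camera(cam);o=bot.get_obs()
cv2.imwrite(f"pics/{n}.png",im[:,:,::-1])
json.dump({k:np.array(v).tolist() for k,v in c.items()},open(f"pics/{n}.json","w"))
print(o["t"],o["eef_pos"],o["tool_rot"],o["q"],o["contact_force"],o["gripper_width"])
E
python3 snap.py w1
```

```text
1.2 [0.504  0.212  0.3518] [0.0024 0.7293 0.6842 0.001 ] [-0.883   0.1828  0.4315  1.7632 -0.0772  1.2097 -0.4945] [ 3.235  -6.1806  1.6236] 0.9978194277656264
```

View pics/w1.png

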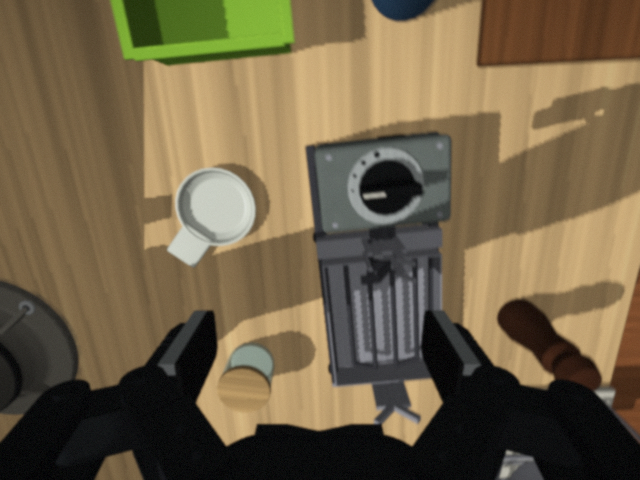

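The wrist view shows the whole grill: dial at (388,190), clip at about (388,260), V cradle at about (398,413), white line on the left (robot side). Zooming in next.

```bash
python3 - <<'E'
import cv2
a=cv2.imread("pics/w1.png")
cv2.imwrite("pics/z3.png",cv2.resize(a[130:290,300:460],None,fx=3.7,fy=3.7,interpolation=cv2.INTER_CUBIC))
cv2.imwrite("pics/z4.png",cv2.resize(a[340:440,320:450],None,fx=5,fy=5,interpolation=cv2.INTER_CUBIC))
E
```

```text
(no output)
```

View pics/z3.png

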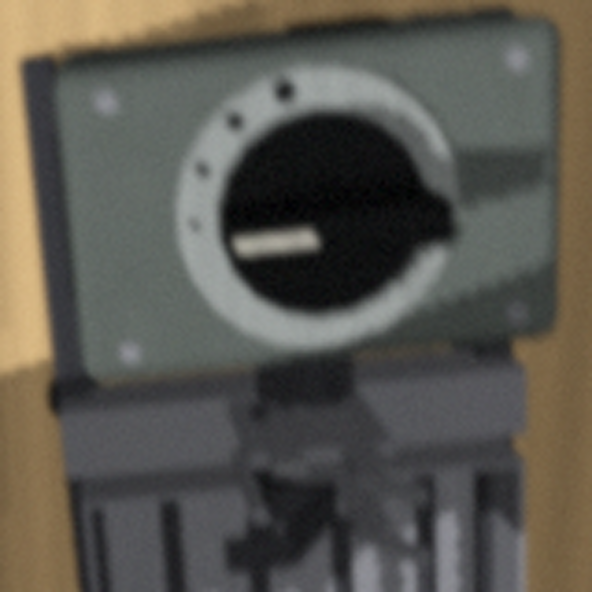

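View pics/z4.png

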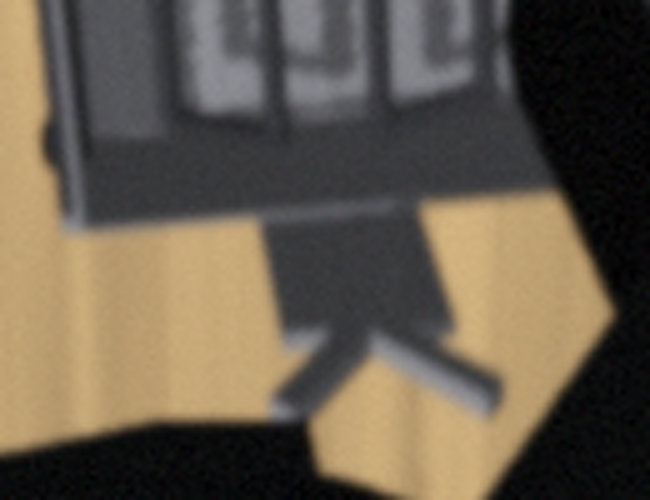

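```bash
python3 - <<'E'
from h import *
import json
c=json.load(open("pics/w1.json"))
f=lambda p:(p[0]/3.7+300,p[1]/3.7+130)
g=lambda p:(p[0]/5+320,p[1]/5+340)
C=[plane(c,f(p),.105)[:2] for p in [(58,65),(553,20),(553,330),(90,378)]]
S=[plane(c,f(p),.105)[:2] for p in [(106,102),(518,58),(517,312),(130,352)]]
for P in (C,S):
    P=np.array(P);print(P,P.mean(0)); 
    for i,j in ((0,1),(3,2),(3,0),(2,1)): d=P[j]-P[i];print(np.linalg.norm(d),np.arctan2(d[1],d[0]))
print("ring",plane(c,f((317,205)),.105))
for p,z in [((285,408),.117),((490,398),.117),((365,335),.093)]: print(plane(c,g(p),z))
pan=[plane(c,g((75,225)),.052)];print("pan corner",pan)
E
```

```text
[[0.4997 0.2806]
 [0.6319 0.286 ]
 [0.6376 0.2007]
 [0.5046 0.1926]] [0.5685 0.24  ]
0.13227433952666562 0.04062171628408343
0.13317769502560978 0.06065015249321922
0.08812979452602124 1.6262944693220764
0.08548087827751831 1.637013147029201
[[0.5123 0.2703]
 [0.6232 0.2766]
 [0.627  0.2065]
 [0.5165 0.1999]] [0.5697 0.2383]
0.11109308753244075 0.056844662672757854
0.11071144349083865 0.05975242572329067
0.07056808651708718 1.630267701061051
0.07024619641621202 1.6248401184152845
ring [0.5697 0.2397 0.105 ]
[ 0.56   -0.0536  0.117 ]
[ 0.6111 -0.0529  0.117 ]
[ 0.5847 -0.0544  0.093 ]
pan corner [array([ 0.5103, -0.0501,  0.052 ])]
```

>>> {"api": "drive_tool", "payload": {"increments": "0.005 -0.034 -0.005 -0.12;0.005 -0.034 -0.005 -0.12;0.005 -0.034 -0.005 -0.12;0.005 -0.034 -0.005 -0.12;0.005 -0.034 -0.005 -0.12;0.005 -0.034 -0.005 -0.12;0.005 -0.034 -0.005 -0.12;0.005 -0.034 -0.005 -0.12;0.005 -0.034 -0.005 -0.12;0.005 -0.034 -0.005 -0.12;0.005 -0.034 -0.005 -0.12;0.005 -0.034 -0.005 -0.12"}}

```text
t: 2.2
eef_pos: [0.5588, -0.1868, 0.2889]
tool_rot: [-0.0, 0.999, 0.042, -0.0]
contact_force: [1.2, 0.3, -0.3]
gripper_width: 0.998
```

>>> {"api": "drive_tool", "payload": {"increments": "0.004 -0.034 -0.010 -0.12;0.003 -0.034 -0.010 -0.12;0 0 -0.010 -0.025;0 0 0 0;0 0 0 0"}}

```text
t: 2.62
eef_pos: [0.5656, -0.2527, 0.2585]
tool_rot: [-0.0, 0.996, -0.087, -0.001]
contact_force: [0.2, -0.4, 0.2]
gripper_width: 0.999
```

```bash
python3 snap.py w2
```

```text
2.6667 [ 0.5661 -0.2522  0.2591] [-0.0005  0.9963 -0.0864 -0.0003] [-0.2882  0.4953  0.8536  1.7279 -0.4122  1.1093 -1.0496] [0.694  0.3183 0.8321] 1.0012947447811458
```

View pics/w2.png

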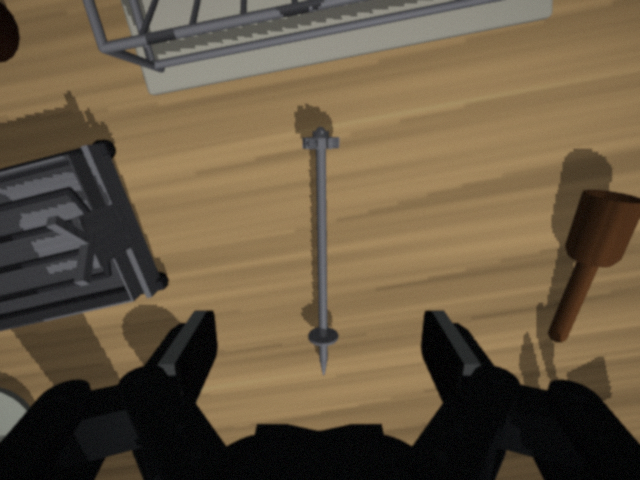

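```bash
python3 - <<'E'
from h import *
import json
c=json.load(open("pics/w2.json"))
g=plane(c,(320.5,143),.018);d=plane(c,(322.5,336.5),.018)
# rod edges by darkness/colour: mask low saturation in strip
im=cv2.imread("pics/w2.png");hsv=cv2.cvtColor(im,cv2.COLOR_BGR2HSV)
pts=[]
for v in range(160,320,4):
    s=hsv[v,300:345,1].astype(float); w=np.where(s<70)[0]
    if len(w)>2: pts.append((w.mean()+300,v,len(w)))
print(pts[::6])
P=np.array([plane(c,p[:2],.018)[:2] for p in pts])
l=cv2.fitLine(P.astype(np.float32),cv2.DIST_HUBER,0,1e-5,1e-5).ravel();print(l,np.arctan2(l[1],l[0]))
print(g,d,np.linalg.norm(g-d),np.arctan2(*(g-d)[[1,0]]))
a=bot.calibration("scene");b=bot.calibration("side")
print(tri((c,(320.5,143)),(b,(389.4,310.8))),tri((c,(322.5,336.5)),(a,(278.75,211.75)),(b,(303.9,335))))
E
```

```text
[(np.float64(320.5), 160, 10), (np.float64(320.5), 184, 10), (np.float64(321.5), 208, 10), (np.float64(321.5), 232, 10), (np.float64(322.0), 256, 9), (np.float64(322.0), 280, 9), (np.float64(322.0), 304, 9)]
[ 0.9873 -0.159   0.5369 -0.2499] -0.15962887
[ 0.6291 -0.265   0.018 ] [ 0.4135 -0.2297  0.018 ] 0.21847292286294404 -0.16230372977178784
(array([ 0.6303, -0.2662,  0.0171]), [1.8, 1.8]) (array([ 0.416 , -0.2293,  0.0199]), [1.3, 2.6, 2.8])
```

The rod lies at yaw −0.161, origin about (0.514, −0.246). The wrist and overview rays agree to within 3 mm, height 17–20 mm. The grasp point at +52 mm is almost directly under the TCP, so I descend.

>>> {"api": "drive_tool", "payload": {"increments": "0 0 -0.025 0.012;0 0 -0.035 0;0 0 -0.035 0;0 0 -0.035 0;0 0 -0.035 0;0 0 -0.025 0;0 0 -0.02 0;0 0 -0.015 0;0 0 -0.006 0;0 0 0 0;0 0 0 0"}}

```text
t: 3.58
eef_pos: [0.5667, -0.2535, 0.0294]
tool_rot: [0.0, 0.997, -0.082, 0.001]
contact_force: [-1.2, 0.6, -0.2]
gripper_width: 0.999
```

>>> {"api": "drive_tool", "payload": {"increments": "0 0 0 0;0 0 0 0;0 0 0 0;0 0 0 0;0 0 0 0;0 0 0 0;0 0 0 0;0 0 0 0", "grip": 0, "squeeze": 100}}

```text
t: 4.25
eef_pos: [0.5658, -0.2541, 0.0286]
tool_rot: [0.0, 0.997, -0.082, 0.0]
contact_force: [-1.1, -0.0, 4.2]
gripper_width: 0.071
```

>>> {"api": "drive_tool", "payload": {"increments": "0 0 0.005 0;0 0 0.01 0;0 0 0.02 0;0 0 0.03 0;0 0 0.035 0;0 0 0.035 0;0 0 0.035 0;0 0 0.03 0;0 0 0.015 0;0 0 0.005 0;0 0 0 0"}}

```text
t: 5.17
eef_pos: [0.5661, -0.2538, 0.2497]
tool_rot: [-0.0, 0.997, -0.082, 0.001]
contact_force: [0.9, 0.5, -3.0]
gripper_width: 0.07
```

```bash
python3 snap.py w3; python3 snap.py s3 side
```

```text
5.2167 [ 0.5655 -0.2532  0.2481] [-0.0003  0.9966 -0.0819 -0.0001] [-0.2819  0.5065  0.8478  1.7403 -0.4236  1.0889 -1.0296] [-0.5499 -0.2057 -3.6085] 0.07621111287860076
5.2667 [ 0.5651 -0.253   0.2471] [-0.0004  0.9966 -0.0819 -0.0009] [-0.2816  0.5076  0.8471  1.7411 -0.4237  1.0888 -1.0295] [-0.2338  0.5138 -3.31  ] 0.07447109292204475
```

View pics/w3.png

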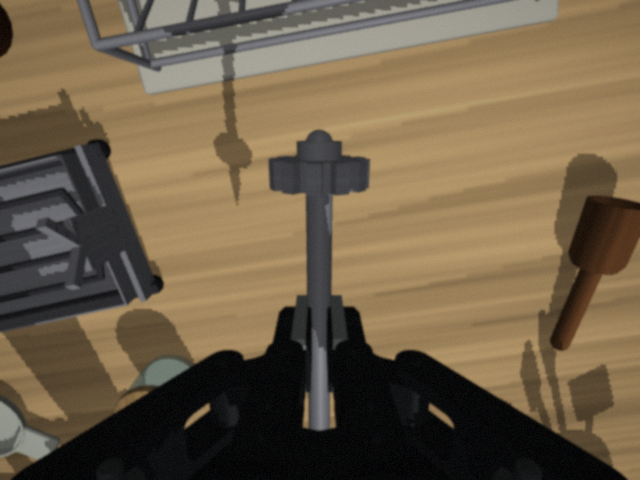

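View pics/s3.png

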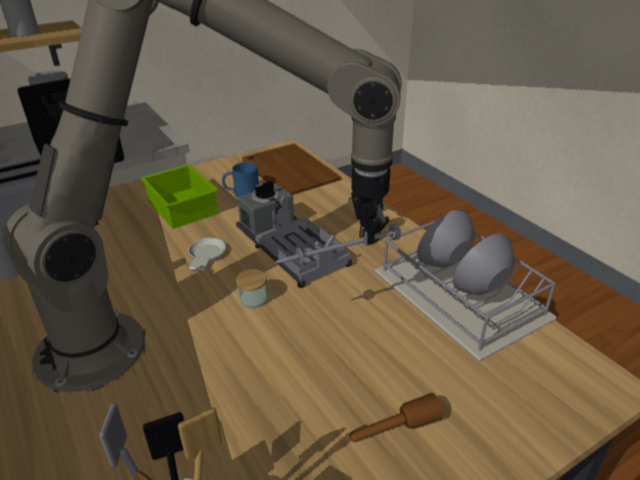

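```bash
python3 - <<'E'
from h import *
import json
c=json.load(open("pics/w3.json"));b=json.load(open("pics/s3.json"))
y=2*np.arctan2(-.0819,.9966);u=np.array([np.cos(y),np.sin(y),0]);T=np.array([.5653,-.2531,.2475])
for z in (.236,):
  for s in (117,122,132,-100,-154):
    p=T+u*(s-52)/1000;p[2]=z
    print(s,p,"wrist",proj(c,p),"side",proj(b,p))
E
python3 -c "
import cv2
b=cv2.imread('pics/s3.png');cv2.imwrite('pics/z5.png',cv2.resize(b[205:285,250:420],None,fx=4.5,fy=4.5,interpolation=cv2.INTER_CUBIC))"
```

```text
117 [ 0.6294 -0.2637  0.236 ] wrist [318.2889 173.0842] side [393.8741 233.1299]
122 [ 0.6344 -0.2645  0.236 ] wrist [318.2778 159.4974] side [395.9272 232.6201]
132 [ 0.6442 -0.2662  0.236 ] wrist [318.2547 131.3511] side [400.0172 231.6045]
-100 [ 0.4153 -0.2283  0.236 ] wrist [318.6079 561.6714] side [299.2398 256.6288]
-154 [ 0.3621 -0.2195  0.236 ] wrist [318.6568 621.2006] side [273.8784 262.9263]
```

View pics/z5.png

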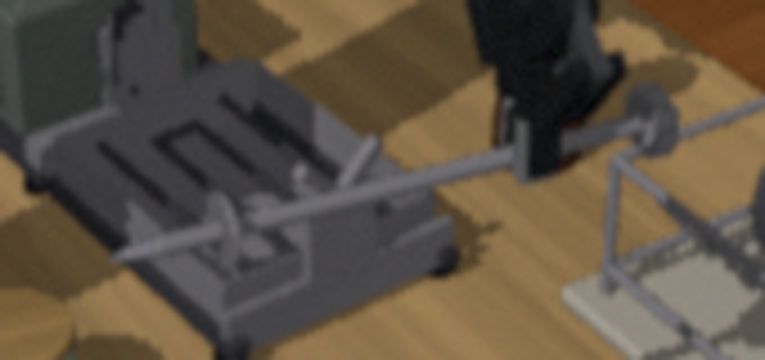

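The skewer is held level: the predicted and seen tip and gear agree to about 1.5 px. Next I carry it to above the grill.

>>> {"api": "drive_tool", "payload": {"increments": "0 0.015 0 0.08;0.001 0.0243 0 0.12;0.001 0.0243 0 0.12;0.001 0.0243 0 0.12;0.001 0.0243 0 0.12;0.001 0.0243 0 0.12;0.001 0.0243 0 0.12;0.001 0.0243 0 0.12;0.001 0.0243 0 0.12;0.001 0.0243 0 0.12;0.001 0.0243 0 0.12;0.001 0.0243 0 0.12"}}

```text
t: 6.27
eef_pos: [0.5754, 0.0298, 0.2463]
tool_rot: [-0.001, 0.813, 0.582, -0.002]
contact_force: [0.5, 0.7, -3.0]
gripper_width: 0.071
```

>>> {"api": "drive_tool", "payload": {"increments": "0 0.0243 0 0.12;0 0.0243 0 0.12;0 0.0243 0 0.12;0 0.01 0 0.031;0 0 0 0;0 0 0 0;0 0 0 0"}}

```text
t: 6.85
eef_pos: [0.5765, 0.1093, 0.2476]
tool_rot: [0.0, 0.689, 0.725, -0.001]
contact_force: [0.2, -0.4, -2.0]
gripper_width: 0.07
```

```bash
python3 snap.py w4; python3 snap.py s4 side;python3 snap.py c4 scene; python3 -c "
import cv2
b=cv2.imread('pics/s4.png');cv2.imwrite('pics/z6.png',cv2.resize(b[160:300,220:370],None,fx=4,fy=4,interpolation=cv2.INTER_CUBIC))
b=cv2.imread('pics/c4.png');cv2.imwrite('pics/z7.png',cv2.resize(b[190:310,270:430],None,fx=4,fy=4,interpolation=cv2.INTER_CUBIC))"
```

```text
6.9 [0.5767 0.1092 0.2478] [ 0.0002  0.6886  0.7251 -0.0007] [-0.5945  0.3513  0.3839  1.7984 -0.1504  1.0218 -0.1015] [-0.0923 -0.293  -2.2047] 0.07326570705652286
6.95 [0.5768 0.1094 0.248 ] [ 0.0002  0.6885  0.7252 -0.0005] [-0.5945  0.3511  0.3837  1.7981 -0.1505  1.0218 -0.1013] [-0.2604  0.2302 -2.3726] 0.07590171164812405
7.0 [0.5768 0.1097 0.2482] [ 0.0002  0.6883  0.7254 -0.0003] [-0.5946  0.3509  0.3833  1.7979 -0.1505  1.0218 -0.1011] [-0.135  -1.034  -2.6681] 0.07343919641369404
```

View pics/w4.png

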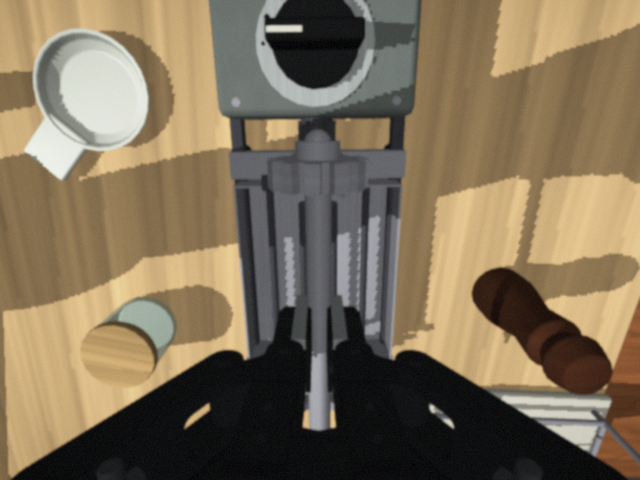

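View pics/z6.png

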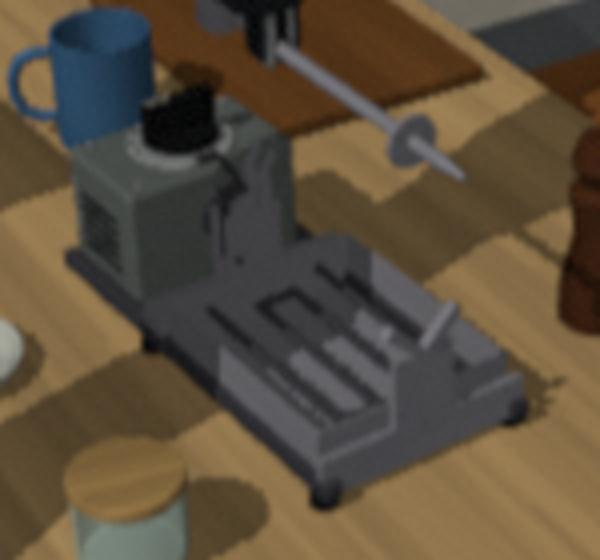

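View pics/z7.png

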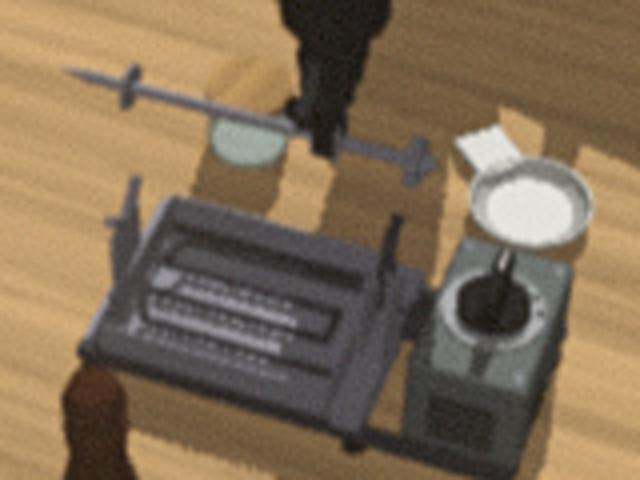

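```bash
python3 - <<'E'
from h import *
import json
c=json.load(open("pics/w4.json"))
for p,z in [((236,102),.105),((397,101),.105),((221,117),.105),((417,117),.105),((316,52),.105),((318,175),.2375),((319,300),.2375)]: print(p,plane(c,p,z))
im=cv2.imread("pics/w4.png")
cv2.imwrite("pics/z8.png",cv2.resize(im[0:210,200:440],None,fx=3.2,fy=2.85,interpolation=cv2.INTER_CUBIC))
b=json.load(open("pics/s4.json"));a=json.load(open("pics/c4.json"))
f=lambda p:(p[0]/4+220,p[1]/4+160)
g=lambda p:(p[0]/4+270,p[1]/4+190)
print("tip",tri((b,f((463,178))),(a,g((66,70)))),"disc",tri((b,f((411,140))),(a,g((130,86)))))
print("Vside",plane(b,f((455,305)),.117))
E
```

```text
(236, 102) [0.5151 0.2021 0.105 ]
(397, 101) [0.6262 0.2084 0.105 ]
(221, 117) [0.5044 0.1918 0.105 ]
(417, 117) [0.6414 0.1988 0.105 ]
(316, 52) [0.5688 0.2358 0.105 ]
(318, 175) [0.5739 0.1723 0.2375]
(319, 300) [0.5769 0.1215 0.2375]
tip (array([ 0.5902, -0.0932,  0.236 ]), [2.0, 2.0]) disc (array([ 0.5873, -0.0417,  0.2376]), [1.6, 1.6])
Vside [ 0.6122 -0.0555  0.117 ]
```

View pics/z8.png

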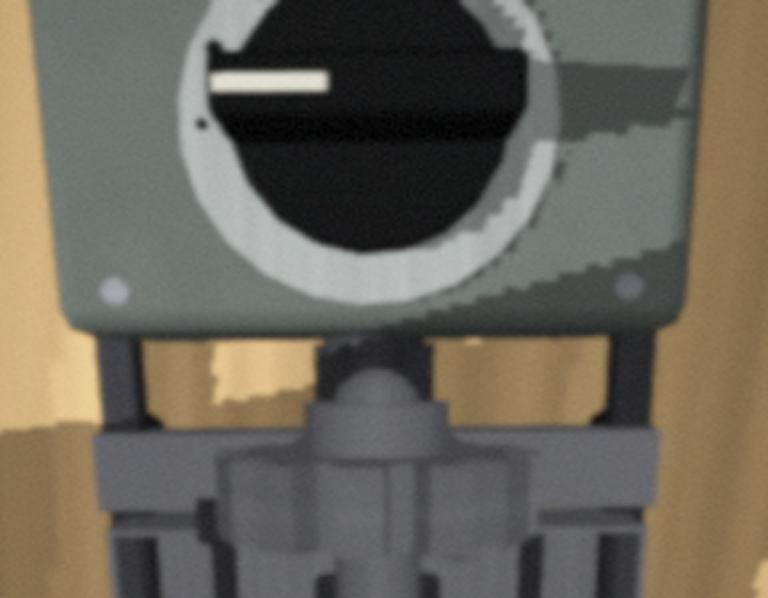

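>>> {"api": "drive_tool", "payload": {"increments": "-0.0005 0.0025 -0.015 0.004;0 0 -0.025 0;0 0 -0.025 0;0 0 -0.015 0;0 0 -0.007 0;0 0 0 0;0 0 0 0;0 0 0 0"}}

```text
t: 7.67
eef_pos: [0.5773, 0.1139, 0.1627]
tool_rot: [0.001, 0.686, 0.728, 0.001]
contact_force: [-0.2, 0.5, -3.4]
gripper_width: 0.071
```

```bash
python3 snap.py w5; python3 snap.py s5 side;python3 snap.py c5 scene; python3 -c "
import cv2
b=cv2.imread('pics/s5.png');cv2.imwrite('pics/z6.png',cv2.resize(b[160:300,220:370],None,fx=4,fy=4,interpolation=cv2.INTER_CUBIC))
b=cv2.imread('pics/c5.png');cv2.imwrite('pics/z7.png',cv2.resize(b[190:310,270:430],None,fx=4,fy=4,interpolation=cv2.INTER_CUBIC))"
```

```text
7.7167 [0.5773 0.114  0.1627] [0.0006 0.6858 0.7278 0.0011] [-0.5688  0.4522  0.3491  1.872  -0.2006  0.8489 -0.0596] [ 0.7308 -0.9773 -2.6835] 0.07411043679615009
7.7667 [0.5772 0.1141 0.1626] [0.0006 0.6857 0.7279 0.0011] [-0.5688  0.4522  0.349   1.8722 -0.2007  0.8488 -0.0595] [-0.926   0.1785 -3.385 ] 0.07037548112236224
7.8167 [0.577  0.1141 0.1625] [0.0004 0.6856 0.7279 0.001 ] [-0.5689  0.4523  0.3488  1.8725 -0.2008  0.8487 -0.0595] [ 0.3879  0.0099 -3.0445] 0.07016501549149874
```

View pics/w5.png

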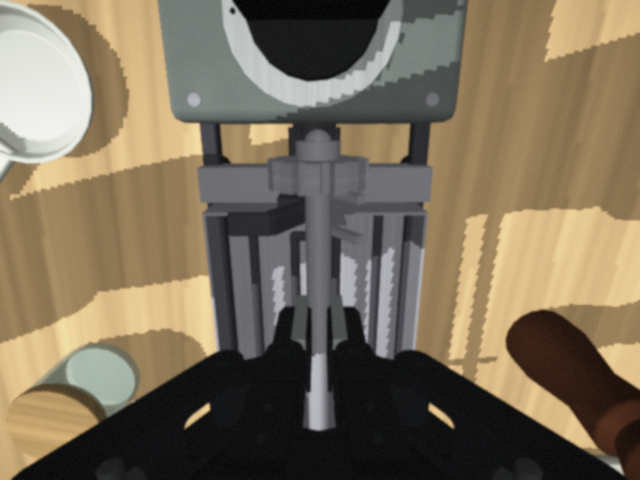

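View pics/z6.png

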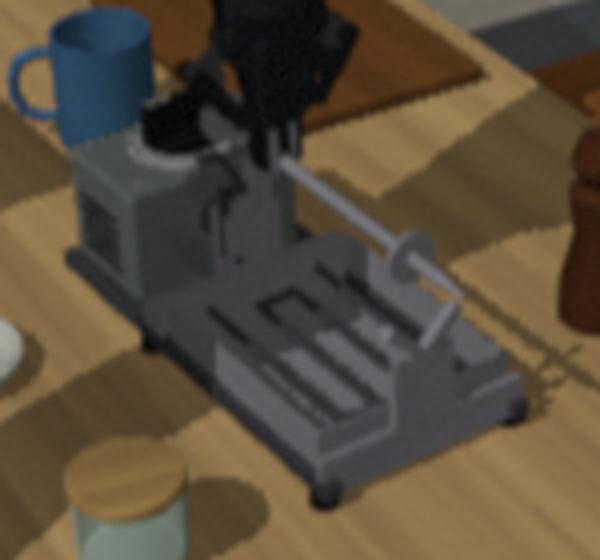

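View pics/z7.png

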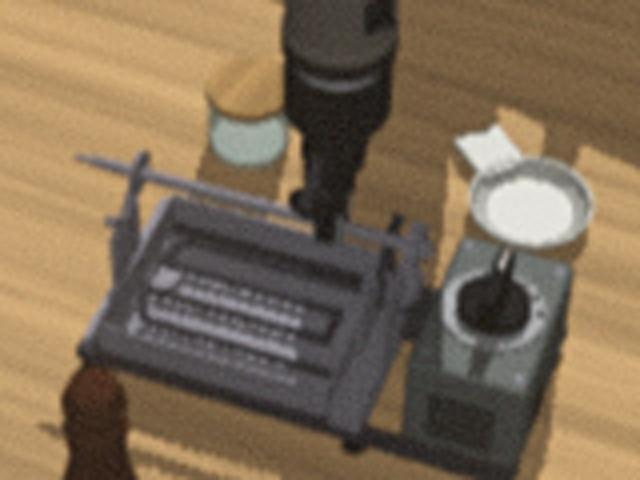

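```bash
python3 - <<'E'
from h import *
import json
c=json.load(open("pics/w5.json"))
s=[plane(c,p,.105) for p in [(194,99),(432,100)]]
print(s,(s[0]+s[1])/2,np.arctan2(*(s[1]-s[0])[[1,0]]),np.linalg.norm(s[1]-s[0]))
print([plane(c,p,.105) for p in [(172,122),(457,122)]])
print([plane(c,p,.152) for p in [(317.5,170),(318,147),(318.5,290)]])
yaw=np.arctan2(*(s[1]-s[0])[[1,0]]);m=(s[0]+s[1])/2
u=np.array([-np.sin(yaw),np.cos(yaw),0])
for y in (117,92,81): print(y, m+u*(y-141.8)/1000)
im=cv2.imread("pics/w5.png")
cv2.imwrite("pics/z8.png",cv2.resize(im[120:300,190:440],None,fx=3.2,fy=3.2,interpolation=cv2.INTER_CUBIC))
E
```

```text
[array([0.5146, 0.2025, 0.105 ]), array([0.626 , 0.2087, 0.105 ])] [0.5703 0.2056 0.105 ] 0.05529047314629756 0.11150731691166593
[array([0.5037, 0.1916, 0.105 ]), array([0.6394, 0.1997, 0.105 ])]
[array([0.574 , 0.1785, 0.152 ]), array([0.5737, 0.1867, 0.152 ]), array([0.5772, 0.1302, 0.152 ])]
117 [0.5717 0.1808 0.105 ]
92 [0.573  0.1559 0.105 ]
81 [0.5737 0.1449 0.105 ]
```

View pics/z8.png

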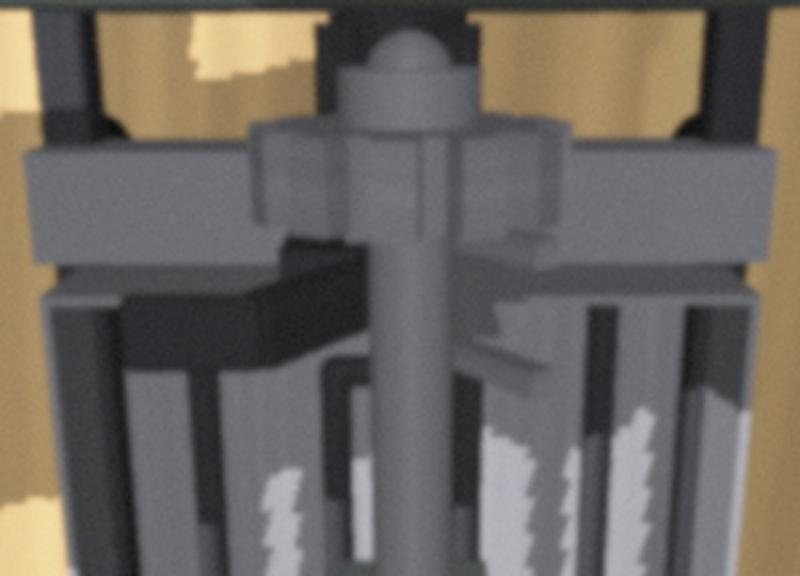

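>>> {"api": "drive_tool", "payload": {"increments": "-0.0018 -0.0005 -0.008 0;0 0 -0.008 0;0 0 -0.006 0;0 0 -0.004 0;0 0 -0.002 0;0 0 0 0;0 0 0 0"}}

```text
t: 8.4
eef_pos: [0.5749, 0.1136, 0.1334]
tool_rot: [0.0, 0.686, 0.728, 0.0]
contact_force: [1.8, 0.4, -3.3]
gripper_width: 0.071
```

```bash
python3 snap.py w6; python3 -c "
import cv2
im=cv2.imread('pics/w6.png')
cv2.imwrite('pics/z8.png',cv2.resize(im[100:320,190:440],None,fx=2.7,fy=2.7,interpolation=cv2.INTER_CUBIC))"
```

```text
8.45 [0.5748 0.1135 0.1334] [0.0002 0.6856 0.728  0.0002] [-0.5572  0.4889  0.3346  1.8957 -0.2183  0.7917 -0.0449] [ 1.2908 -0.5923 -2.3676] 0.07509130423708384
```

View pics/z8.png

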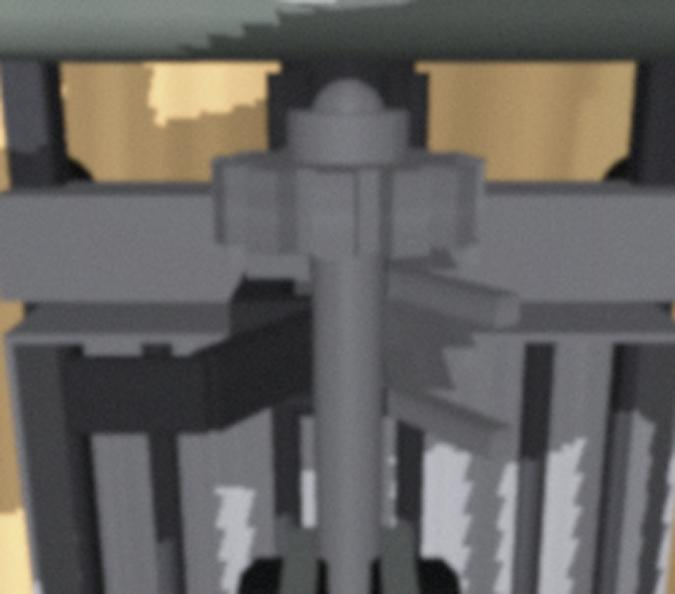

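>>> {"api": "drive_tool", "payload": {"increments": "0 0 -0.004 0;0 0 -0.003 0;0 0 -0.003 0;0 0 -0.003 0;0 0 0 0;0 0 0 0", "squeeze": 110}}

```text
t: 8.95
eef_pos: [0.5751, 0.1136, 0.1204]
tool_rot: [0.0, 0.686, 0.728, 0.001]
contact_force: [4.7, 0.8, -0.9]
gripper_width: 0.066
```

>>> {"api": "drive_tool", "payload": {"increments": "0 0 -0.003 0;0 0 -0.003 0;0 0 -0.003 0;0 0 -0.002 0;0 0 0 0;0 0 0 0"}}

```text
t: 9.45
eef_pos: [0.5741, 0.1134, 0.1103]
tool_rot: [-0.0, 0.685, 0.728, -0.0]
contact_force: [-2.4, -0.3, 13.8]
gripper_width: 0.068
```

```bash
python3 snap.py w7;python3 snap.py s7 side; python3 -c "
import cv2
im=cv2.imread('pics/w7.png')
cv2.imwrite('pics/z8.png',cv2.resize(im[100:320,190:440],None,fx=2.7,fy=2.7,interpolation=cv2.INTER_CUBIC))
b=cv2.imread('pics/s7.png');cv2.imwrite('pics/z6.png',cv2.resize(b[160:300,220:370],None,fx=4,fy=4,interpolation=cv2.INTER_CUBIC))"
```

```text
9.5 [0.5742 0.1134 0.1103] [-0.0004  0.6854  0.7282 -0.0002] [-0.5458  0.5213  0.3213  1.9089 -0.2339  0.7484 -0.0314] [-1.8277 -0.1586 14.2747] 0.06630988913970604
9.55 [0.5742 0.1134 0.1103] [-0.0004  0.6854  0.7282 -0.0002] [-0.5458  0.5212  0.3212  1.9089 -0.2339  0.7484 -0.0314] [-2.6143 -0.3267 13.9608] 0.06664672791123402
```

View pics/z8.png

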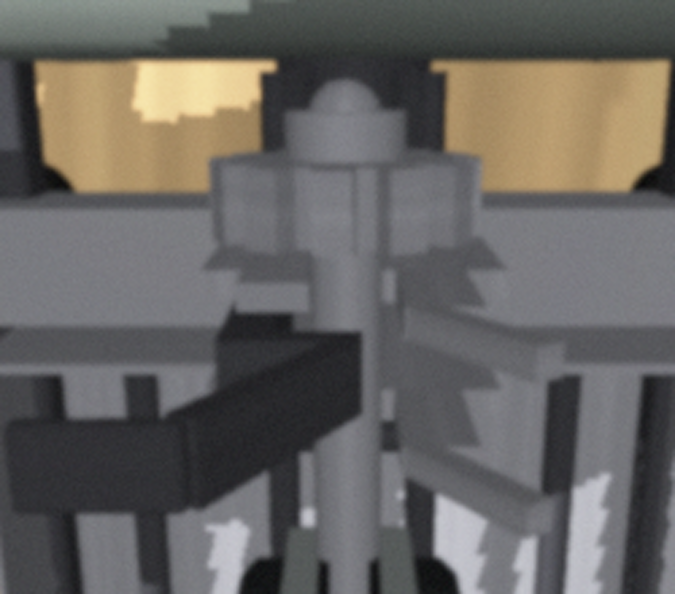

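View pics/z6.png

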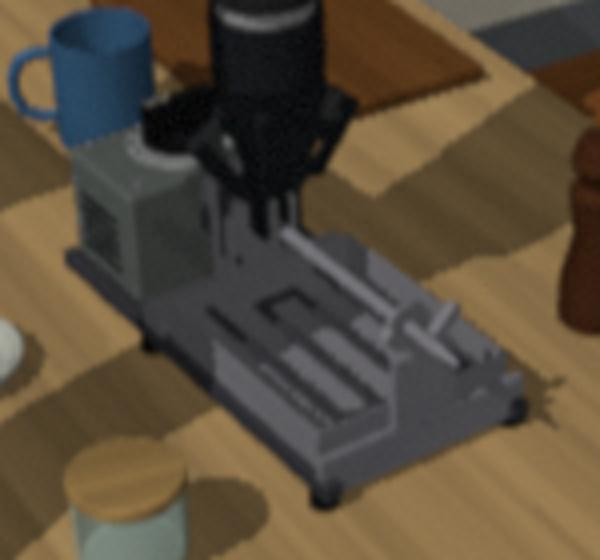

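The jaw nose now covers the rod at zoom (345,375), and the rod lies in the V. The upward reaction is 14 N at rod height about 100 mm, so it's seated. Release next.

>>> {"api": "drive_tool", "payload": {"increments": "0 0 0 0;0 0 0 0;0 0 0 0;0 0 0 0;0 0 0.005 0;0 0 0.015 0;0 0 0.025 0;0 0 0.03 0;0 0 0.03 0;0 0 0.03 0;0 0 0.01 0;0 0 0 0", "grip": 0.6}}

```text
t: 10.55
eef_pos: [0.5761, 0.1137, 0.2576]
tool_rot: [0.001, 0.686, 0.728, 0.003]
contact_force: [1.2, -0.2, 0.1]
gripper_width: 0.604
```

```bash
python3 snap.py w8;python3 snap.py s8 side; python3 -c "
import cv2
b=cv2.imread('pics/s8.png');cv2.imwrite('pics/z6.png',cv2.resize(b[160:300,220:370],None,fx=4,fy=4,interpolation=cv2.INTER_CUBIC))"
```

```text
10.6 [0.5749 0.1137 0.2553] [0.0004 0.6856 0.728  0.0011] [-0.6043  0.3402  0.3851  1.7948 -0.1471  1.0323 -0.1036] [-0.0674  0.3693 -1.2212] 0.6028685849422576
10.65 [0.574  0.1135 0.2538] [-0.0002  0.6855  0.728  -0.0002] [-0.6041  0.3417  0.3847  1.7965 -0.1472  1.032  -0.1035] [-0.5539  0.7449  0.4534] 0.5993019512170938
```

View pics/w8.png

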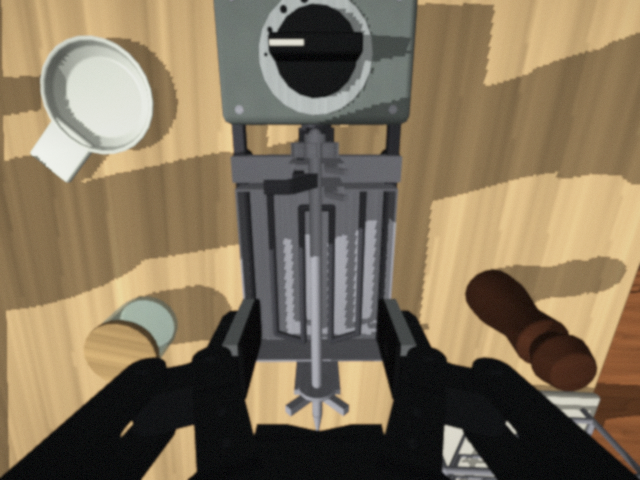

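View pics/z6.png

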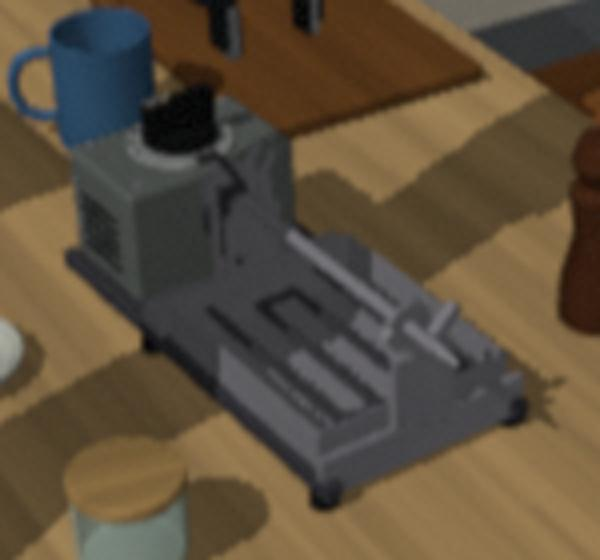

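```bash
python3 - <<'E'
from h import *
import json
im=cv2.imread("pics/w8.png")
cv2.imwrite("pics/z9.png",cv2.resize(im[0:220,210:430],None,fx=2.7,fy=2.7,interpolation=cv2.INTER_CUBIC))
cv2.imwrite("pics/z10.png",cv2.resize(im[340:440,270:370],None,fx=5,fy=5,interpolation=cv2.INTER_CUBIC))
E
```

```text
(no output)
```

View pics/z9.png

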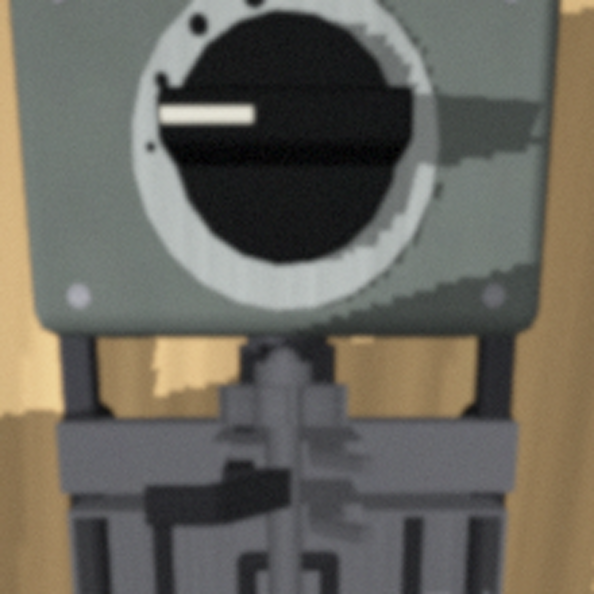

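View pics/z10.png

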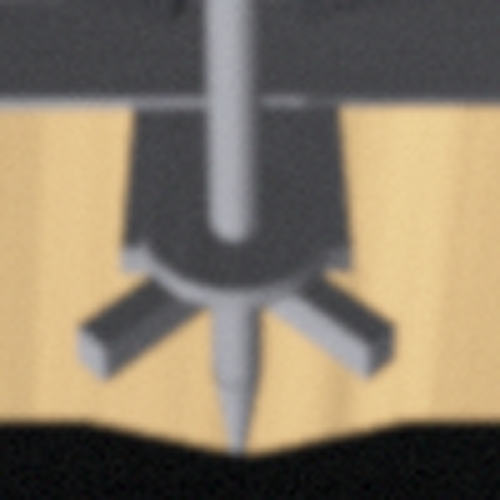

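```bash
python3 - <<'E'
from h import *
import json
c=json.load(open("pics/w8.json"))
f=lambda p:(p[0]/2.7+210,p[1]/2.7)
print("wing",[plane(c,f(p),.144) for p in [(158,115),(412,115),(285,115)]])
s=[plane(c,f(p),.105) for p in [(78,296),(494,295)]]
m=(s[0]+s[1])/2;yaw=np.arctan2(*(s[1]-s[0])[[1,0]]);u=np.array([-np.sin(yaw),np.cos(yaw),0]);print(m,yaw,"dial",m+u*.0352)
g=plane(c,f((285,405)),.100);print("gear face approx",g,(g-m)@u+.1418)
b=json.load(open("pics/s8.json"))
k=lambda p:(p[0]/4+220,p[1]/4+160)
t=lambda p:(p[0]/5+270,p[1]/5+340)
print("tip",tri((c,t((238,455))),(b,k((462,364)))))
p=plane(c,t((233,238)),.105);print((p-m)@u+.1418)
E
```

```text
wing [array([0.5406, 0.2388, 0.144 ]), array([0.5957, 0.2421, 0.144 ]), array([0.5681, 0.2405, 0.144 ])]
[0.5703 0.2054 0.105 ] 0.06207411075316942 dial [0.5681 0.2406 0.105 ]
gear face approx [0.5716 0.1768 0.1   ] 0.11311953482335732
tip (array([ 0.5906, -0.0935,  0.1014]), [1.9, 1.9])
-0.10146824622795397
```

Skewer home: tip at z 0.101, gear about 113 mm (≈ −4 mm along), jaw over the rod, dial off. The dial axis is at (0.568, 0.240). I move there with the jaws turned across the wing.

>>> {"api": "drive_tool", "payload": {"increments": "0 0.0106 -0.001 0.12;0 0.0106 -0.003 0.12;0 0.0106 -0.003 0.12;0 0.0106 -0.003 0.12;-0.001 0.0106 -0.003 0.12;-0.001 0.0106 -0.003 0.12;-0.001 0.0106 -0.003 0.12;-0.001 0.0106 -0.003 0.12;-0.001 0.0106 -0.003 0.12;-0.001 0.0106 -0.003 0.12;-0.0005 0.0106 -0.003 0.12;0 0.0106 -0.002 0.12"}}

```text
t: 11.65
eef_pos: [0.5664, 0.2407, 0.2184]
tool_rot: [-0.002, 0.032, 0.999, -0.001]
contact_force: [-0.7, -0.1, -0.4]
gripper_width: 0.6
```

>>> {"api": "drive_tool", "payload": {"increments": "0 0 0 0.12;0 0 0 0.009;0 0 0 0;0 0 0 0"}}

```text
t: 11.98
eef_pos: [0.5676, 0.2399, 0.2202]
tool_rot: [-0.001, -0.027, 1.0, -0.001]
contact_force: [-0.5, 0.9, 0.8]
gripper_width: 0.598
```

```bash
python3 snap.py w9
```

```text
12.0333 [0.5678 0.2399 0.2205] [-0.0006 -0.0273  0.9996 -0.0004] [-0.5165  0.4131  0.0203  1.7355 -0.0095  0.9946  1.1327] [-0.0723 -0.2432  0.9429] 0.5971291565771792
```

View pics/w9.png

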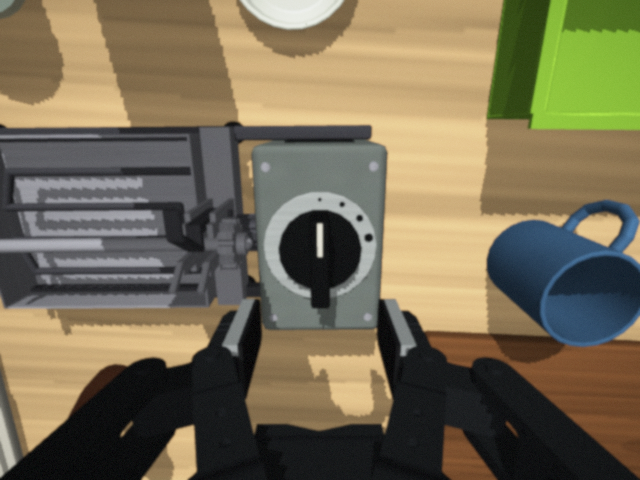

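>>> {"api": "drive_tool", "payload": {"increments": "0 0 -0.012 0;0 0 -0.02 0;0 0 -0.02 0;0 0 -0.015 0;0 0 -0.007 0;0 0 -0.003 0;0 0 0 0;0 0 0 0"}}

```text
t: 12.7
eef_pos: [0.5684, 0.2409, 0.1448]
tool_rot: [0.0, -0.029, 1.0, 0.0]
contact_force: [-0.1, 0.1, 0.0]
gripper_width: 0.601
```

>>> {"api": "drive_tool", "payload": {"increments": "0 0 0 0;0 0 0 0;0 0 0 0;0 0 0 0;0 0 0 0;0 0 0 0;0 0 0 0", "grip": 0, "squeeze": 90}}

```text
t: 13.28
eef_pos: [0.5684, 0.2405, 0.1453]
tool_rot: [0.0, -0.029, 1.0, 0.0]
contact_force: [-0.9, -1.2, 6.0]
gripper_width: 0.124
```

```bash
python3 snap.py w10
```

```text
13.3333 [0.5684 0.2404 0.1453] [ 0.0005 -0.0289  0.9996  0.    ] [-0.5122  0.4989  0.0144  1.7951 -0.0087  0.8467  1.1348] [-1.6272 -1.7863  5.679 ] 0.11924834786342732
```

View pics/w10.png

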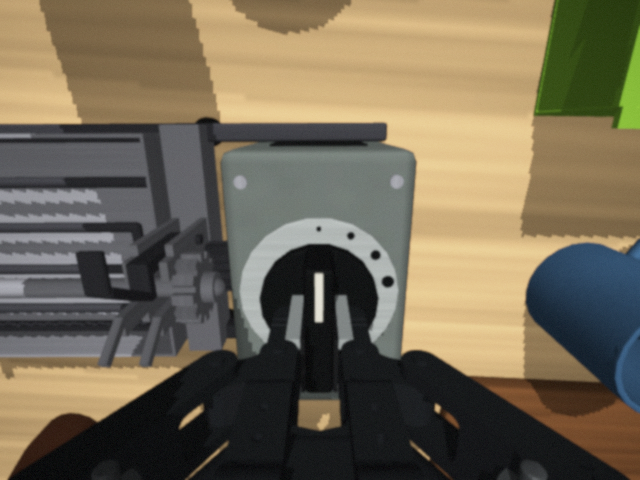

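Fingers closed on the wing (zoom-free view: pads either side of the white line at (319,297)). Turning clockwise.

>>> {"api": "drive_tool", "payload": {"increments": "0 0 0 -0.06;0 0 0 -0.11;0 0 0 -0.11;0 0 0 -0.11;0 0 0 -0.11;0 0 0 -0.11;0 0 0 -0.11;0 0 0 -0.11;0 0 0 -0.11;0 0 0 -0.11;0 0 0 -0.11;0 0 0 -0.11"}}

```text
t: 14.33
eef_pos: [0.5677, 0.2392, 0.1453]
tool_rot: [-0.0, 0.572, 0.82, -0.001]
contact_force: [-3.7, -4.8, 9.5]
gripper_width: 0.118
```

>>> {"api": "drive_tool", "payload": {"increments": "0 0 0 -0.08;0 0 0 -0.04;0 0 0 0;0 0 0 0;0 0 0 0"}}

```text
t: 14.75
eef_pos: [0.5676, 0.2392, 0.1453]
tool_rot: [-0.0, 0.618, 0.786, -0.001]
contact_force: [-5.1, -4.4, 10.2]
gripper_width: 0.123
```

```bash
python3 snap.py w11;python3 snap.py c11 scene; python3 snap.py s11 side; python3 - <<'E'
import cv2
from h import *
o=bot.get_obs();print(2*np.arctan2(o["tool_rot"][2],o["tool_rot"][1]),o["torque"])
b=cv2.imread('pics/s11.png');cv2.imwrite('pics/z6.png',cv2.resize(b[160:300,220:370],None,fx=4,fy=4,interpolation=cv2.INTER_CUBIC))
b=cv2.imread('pics/w11.png');cv2.imwrite('pics/z7.png',cv2.resize(b,None,fx=1.25,fy=1.25,interpolation=cv2.INTER_CUBIC))
E
```

```text
14.8 [0.5676 0.2392 0.1453] [-0.      0.618   0.7862 -0.0009] [-0.7665  0.5202  0.3591  1.8147 -0.2336  0.8501 -0.057 ] [-6.2712 -4.8243 10.1719] 0.11986597054944279
14.85 [0.5676 0.2392 0.1453] [-0.      0.618   0.7862 -0.0009] [-0.7665  0.5202  0.3591  1.8147 -0.2336  0.8501 -0.057 ] [-5.0033 -4.9277 10.8446] 0.11963850313657137
14.9 [0.5676 0.2392 0.1453] [-0.      0.618   0.7862 -0.0009] [-0.7664  0.5202  0.3591  1.8147 -0.2336  0.8501 -0.057 ] [-4.912  -5.2442 10.6567] 0.11662244300505555
1.8092985946761135 [-1.0769  1.0274  0.1635]
```

View pics/z7.png

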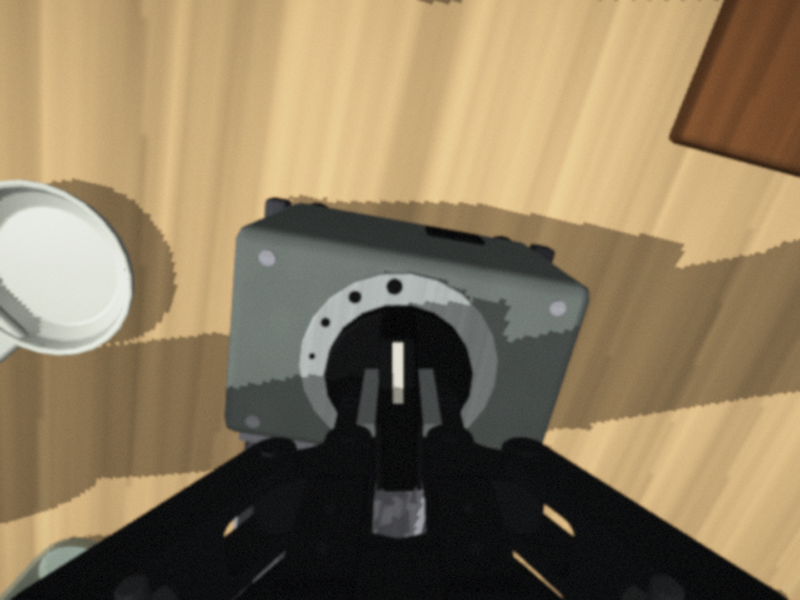

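View pics/z6.png

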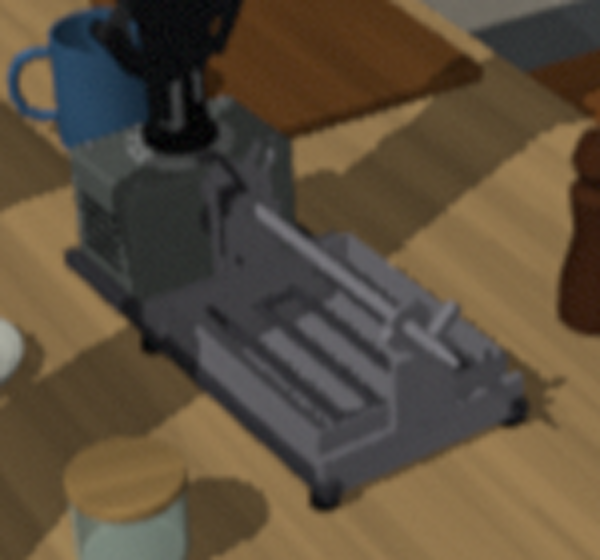

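>>> {"api": "drive_tool", "payload": {"increments": "0 0 0 0;0 0 0 0;0 0 0 0;0 0 0 0;0 0 0 0;0 0 0 0;0 0 0 0;0 0 0 0"}}

```text
t: 15.57
eef_pos: [0.5676, 0.2392, 0.1453]
tool_rot: [-0.0, 0.618, 0.786, -0.001]
contact_force: [-5.3, -5.1, 10.0]
gripper_width: 0.115
```

```bash
python3 - <<'E'
from h import *
o=bot.get_obs();print(o["t"],2*np.arctan2(o["tool_rot"][2],o["tool_rot"][1]),o["torque"],o["gripper_width"],o["joint_vel"])
c=bot.calibration("wrist")
p,q=[plane(c,(u/1.25,v/1.25),.144) for u,v in ((398,345),(398,403))];d=p-q;print("white line dir",np.arctan2(d[1],d[0]),p,q)
bot.hand_in()
E
```

```text
15.5667 1.8093357014353997 [-1.0777  0.9644  0.2733] 0.11513046766146186 [ 0.0001 -0.0013 -0.0011  0.0008  0.0027  0.0004 -0.    ]
white line dir 1.808755054995223 [0.5622 0.2651 0.144 ] [0.5668 0.2459 0.144 ]
the job is handed in; nothing more can be done
```

The skewer is loaded, the dial is held at full speed, and I handed the job in at about 15.6 s of the 58 s allowed.

- **Skewer:** I gripped the rod about 52 mm towards the gear from its origin and carried it level to the grill. I then pushed it down past the jaw until about 14 N pushed back, and let go. Wrist and side pictures after release show the jaw nose closed over the rod and the pointed end in the V. The tip measures 101 mm up, against 100 mm nominal. The gear sits about 4 mm towards the point end, inside the 14 mm limit.
- **Dial:** I gripped the wing and turned it 1.39 rad clockwise. The white line points at the last dot, and its measured direction (1.809 rad) matches the tool's yaw. The sensed moment of roughly 0.16 to 0.27 N m fits the holding torque, and the arm was still at hand-in. I could not read the dial joint itself.
- **Disagreements:** The different camera rays differed by 1 to 3 mm. The rod also looked about 2 mm too far in +x just before insertion, so I corrected by 1.8 mm. A steady force of about 5 N sideways and 10 N upwards stayed on the gripper while it held the dial.
- **Not measured:** I did not measure the bystander objects at the end. I saw no sign of contact with them.

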